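# Clamp a glass sight tube in its padded stand

## Robot

A 6-joint arm with a two-finger parallel gripper is mounted at the origin on a cart in front of the work surface, level with it; the furniture and walls round the work are solid. World frame = base frame: x ahead of the robot, y to its left, z up, the work surface at z = 0. Lengths are in m, angles in rad, forces in N, time in s.
With the tool pointing down it reaches from about 0.25 to 0.775 m from the base axis. Payload 4 kg.
Tool frame: the origin (TCP) lies between the finger pads; the fingertips stand 11 mm ahead of it and the grasp point (between the pads) lies 8 mm behind it (robot.tip_extent is the z of the fingertips in the tool frame, in m); z points along the fingers, y is the line along which they close (so a half turn about z gives the same grasp; the last joint's range is limited). The gripper opens to 94 mm and grips with 3 to 60 N. Pads are 16 mm wide; open, the fingers measure 119 mm over their backs; the gripper's body (75 mm by 177 mm) begins 78 mm behind the grasp point.
Start: joints at [1.127, 0.087, 1.371, -0, 1.684, -0.103], TCP at [0.184, 0.518, 0.217] pointing down, gripper open.
Joint ranges: [-3.1, 3.1], [-0.76, 2.03], [0.27, 2.55], [-1.08, 4.22], [0.17, 2.65], [-2.57, 2.57]. Speed limits (rad/s): [2.79, 2.79, 3.14, 3.14, 3.14, 3.14].

## Interface

Orientations are given as [roll, pitch, yaw] about the fixed x, y, z axes, in that order (R = Rz(yaw) Ry(pitch) Rx(roll)).
In Python, from bench import robot, imaging gives the robot as it stands.
- The arm moves only by the shell command python3 -m pendant 'ROWS'. ROWS is JSON, a list of rows, each a list of 7 numbers: the shift along the world's x, y, z in cm, then the turn, a rotation vector about the world's x, y, z in degrees, then the opening, from 0 (shut) to 1 (fully open). In form: [[dx, dy, dz, ax, ay, az, jaw], ...]. A call has 1 to 8 rows; each row shifts and turns the commanded pose from where the row before left it; what a row does not reach is not made up. A row lasts 1/10 s, in which the tool goes at most 50 mm and 8.59 degrees, less where a joint would pass 70% of its speed; a pose out of reach is approached as far as the arm can. A call is refused whole if a number of a shift passes 5 or a number of a turn 8.59, either way. A call with a gripper value outside its range is refused whole. The fingers move at their own pace and stop on an object; the grip force is fixed at half the most. Time passes only in rows, so rows that do not move let the fingers close. It gives the time, the measured TCP pose, the force, the opening and the grip force at its end, in the units of the state.
- robot.get_obs(): the state, without advancing time (a new reading comes with each control period).
- imaging.snapshot(name): name is "scene" or "side" or "wrist"; returns the picture (480x640x3 uint8, red, green, blue); there is no depth.
- imaging.camera_params(name): a dict with "camera_matrix" (3x3 intrinsics, pixels), "k1" (the pictures are not rectified: a ray, as slopes to the right and down, at radius r is drawn at 1 + k1 r^2 times it, then the intrinsics apply), "R" (3x3) and "t" (3): a world point X has camera coordinates R X + t. Camera axes: x right, y down, z forward; pixel columns grow to the right and rows downward; lengths in m; the calibration is good to about 2 mm. A picture is of the moment at which its call begins: read the wrist's pose just before it. camera_params takes no time and is no camera call; for the wrist camera it gives the pose at the moment of the call.
- robot.close_job(): hands the job in; it is judged then, once.
The state is a dict: "time": time; "joint_positions": joint angles; "qvel": joint speeds; "joint_torque": joint torques, N m; "tool_pos": TCP position; "ee_rot": TCP orientation; "wrist_force": force on the tool from outside, world axes, zero at the start; "wrist_torque": the same for the moment, N m; "width": finger opening in m; "finger_force": force on a finger pad.
Only numpy, scipy, OpenCV 4.12 (cv2) and the standard library are available. Lean on these libraries where they do the work, as an engineer would, in place of code of your own. Each camera call takes 0.05 s, during which the arm holds its last target. There are 200 camera calls.

## Task

The glass sight tube is to be inspected: gripping it lightly, because it cracks if squeezed or knocked, pick it up and lay it down softly in the two rubber V saddles of the blue stand, glass on the saddles and the brass end nuts outside them. Let go of it, then swing the hold-down arm by its red grip fully down, without letting it slam, so that its sprung foot holds the glass. Leave the stamp, the hex key and the ring gauge where they are.

Things in the scene. Friction and masses are not known exactly. Their poses are not given: they have to be found in the camera images.
- sight_tube: Glass sight tube, 130 mm long, 0.15 to 0.25 kg: green glass cylinder 26 mm in diameter, with a brass hexagon nut (36 mm across flats, 22 mm long) on either end; bare glass 86 mm long between the nuts. It lies on the bench on a flat of its nuts. Origin at the start: on the bench under the middle; y along the tube.
- tube_mid (a point): Middle of the sight tube, on its axis (18 mm above the bench when it lies there); y along the tube. The glass cracks if the fingers' forces on it add up to more than 120 N (20 to 40 N a finger is safe), or if it meets the stand with more than 40 N.
- stand: Fixed blue clamping stand on the bench: base plate 90 x 200 x 12 mm (x, y, z), from y = -80 to +120 mm. Origin at bench height midway between the saddles; y runs along the seat towards the hinge post. Two rubber-faced V saddles at y = -29 and +29 mm, each 12 mm along y, 49 mm in x, up to z = 62 mm (46 mm gap between). Hinge post at y = 95 mm, 36 mm wide, up to z = 106 mm.
- seat (a point): Where the middle of the tube belongs, with the tube along y: 60 mm above the stand's origin. Axes as the stand's.
- holddown (a joint): Angle of the steel hold-down arm in rad: 0 = fully down (arm level over the tube, foot pressed on the glass), about 1.57 = upright, grows as it opens, up to 1.9. It starts open. Its hinge is stiff and stays where it is left; moving it takes 3 to 6 N at the red grip.
- holddown_hinge (a point): Hinge axis of the hold-down arm (along the stand's x): y = 95, z = 100 mm in the stand's frame.
- grip (a point): Centre of the red grip on a stem on the hold-down arm: a cylinder along the stand's x, 36 mm long, 26 mm in diameter. With the arm down, 145 mm from the hinge towards the stand's -y and 38 mm above the hinge, that is at y = -50, z = 138 mm in the stand's frame. It can be gripped from above by its two flat ends.
- foot: Sprung rubber foot, 20 mm in diameter, under the arm; when the arm is down it presses on the middle of the glass with about 3 N. It is pushed in 4 mm by the tube.
- stamp: Dark red hand stamp, 25 x 25 x 60 mm, standing on the bench: a bystander. Origin under its middle.
- hex_key: Black hex key, 31 x 93 x 6 mm, lying: a bystander.
- ring_gauge: Flat steel ring gauge, 55 mm across, 16 mm high, lying: a bystander. Origin under its middle.

How it is judged:
On the way:
1. the tube lies in both saddles, let go, with the hold-down arm still open (x of tube_mid in the frame of stand between -0.005 and 0.005 m and y of tube_mid in the frame of stand between -0.013 and 0.013 m and z of tube_mid in the frame of stand between 0.055 and 0.065 m and angle between the y axis of sight_tube and the y axis of stand, either way round below 0.07 rad and contact force between the fingers and sight_tube below 0.3 N and value of joint holddown above 0.8 rad), for 0.3 s.
At the end, for the whole second after the job is handed in: The tube lies at rest in both saddles (axis along the seat within 0.07 rad; its middle within 5 mm across, 13 mm along and 5 mm in height of the seat), the hold-down arm is fully down (under 0.06 rad) and its foot presses on the glass with more than 1 N (x of tube_mid in the frame of stand between -0.005 and 0.005 m and y of tube_mid in the frame of stand between -0.013 and 0.013 m and z of tube_mid in the frame of stand between 0.055 and 0.065 m and angle between the y axis of sight_tube and the y axis of stand, either way round below 0.07 rad and value of joint holddown below 0.06 rad and contact force between foot and sight_tube above 1 N and linear speed of sight_tube below 0.02 m/s); the robot touches nothing.
It fails at once if the fingers squeeze or push the glass tube with more than 120 N in all (contact force between the fingers and sight_tube above 120 N).
It fails at once if the tube is knocked: it meets the stand or its hold-down with more than 40 N, or all things together, fingers included, with more than 160 N (contact force between stand and sight_tube above 40 N or contact force between sight_tube and anything else above 160 N).
It fails at once if the tube is dropped: it moves at more than 0.6 m/s while the fingers do not hold it with at least 8 N (a fall of about 2 cm) (contact force between the fingers and sight_tube below 8 N and linear speed of sight_tube above 0.6 m/s).
It fails at once if the hold-down arm is slammed (closes faster than 4 rad/s) (velocity of joint holddown below -4 rad/s).
It fails at once if the stamp, hex key or ring gauge is moved by more than 30 mm (distance of any of stamp, hex_key, ring_gauge from where it was at the start of the episode above 0.03 m).
It also fails if it takes over 58 s, if anything falls off the work surface, if the arm or the gripper's body presses on something with over 40 N, if the wrist force passes 120 N, or if a joint passes its speed limit or range.

## Working session

There is one attempt and no reset: what is moved stays moved. The work goes in short steps, Python scripts to look and compute and a shell command to move; the robot and the scene stay as the last step left them, time stands still between calls to the robot, and variables do not carry over. Pictures are saved under pics/ and viewed, at most 10 in all, crops included, and the job is handed in when it is done.

```bash
mkdir -p pics; ls; cat > h.py <<'E'
import numpy as np, cv2
from bench import robot, imaging
def cap(n,f):
    p=imaging.camera_params(n); im=imaging.snapshot(n); cv2.imwrite(f,im[:,:,::-1]); np.save(f+'.npy',np.array([p],dtype=object),allow_pickle=True); return im,p
def load(f):
    return cv2.imread(f)[:,:,::-1], np.load(f+'.npy',allow_pickle=True)[0]
def ray(p,uv):
    K=np.array(p['camera_matrix']);R=np.array(p['R']);t=np.array(p['t'])
    d=np.array([(uv[0]-K[0,2])/K[0,0],(uv[1]-K[1,2])/K[1,1]]);s=d.copy()
    for _ in range(30): s=d/(1+p['k1']*(s@s))
    v=R.T@np.array([s[0],s[1],1]); return -R.T@t, v/np.linalg.norm(v)
def plane(p,uv,z):
    o,v=ray(p,uv); return o+v*(z-o[2])/v[2]
def tri(l):
    A=0;b=0
    for p,uv in l:
        o,v=ray(p,uv);M=np.eye(3)-np.outer(v,v);A=A+M;b=b+M@o
    x=np.linalg.solve(A,b); return x,[round(1e3*np.linalg.norm((np.eye(3)-np.outer(ray(p,uv)[1],ray(p,uv)[1]))@(x-ray(p,uv)[0])),1) for p,uv in l]
def proj(p,X):
    K=np.array(p['camera_matrix']);c=np.array(p['R'])@X+np.array(p['t']);s=c[:2]/c[2];s=s*(1+p['k1']*(s@s));return K[:2,:2]@s+K[:2,2]
E
python3 - <<'E'
from h import *
for n in['scene','side']:
    im,p=cap(n,f'pics/{n}0.png'); print(n,-np.array(p['R']).T@p['t'])
o=robot.get_obs(); print(o['tool_pos'],o['ee_rot'],o['width'],o['wrist_force'])
E
```

```text
pics
scene [-0.16396203 -0.42339895  0.67563865]
side [0.35521955 0.99148563 0.61382325]
[0.18362892 0.51793742 0.2154549 ] [-3.13965720e+00 -2.11273050e-04  2.80078836e+00] 0.09372957790066418 [ 0.12334786 -0.19725019  0.03777649]
```

View pics/scene0.png

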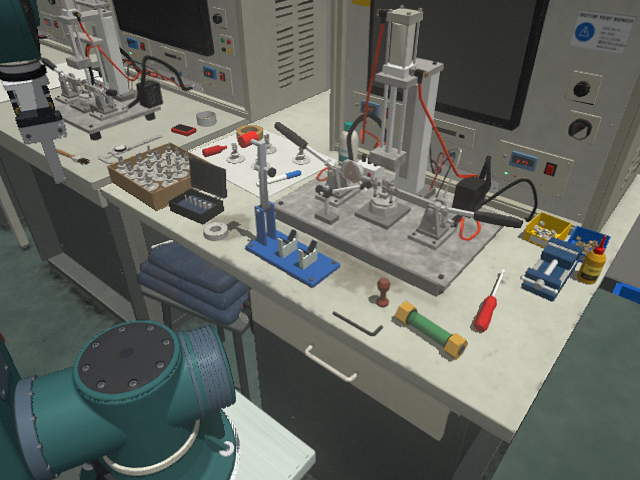

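View pics/side0.png

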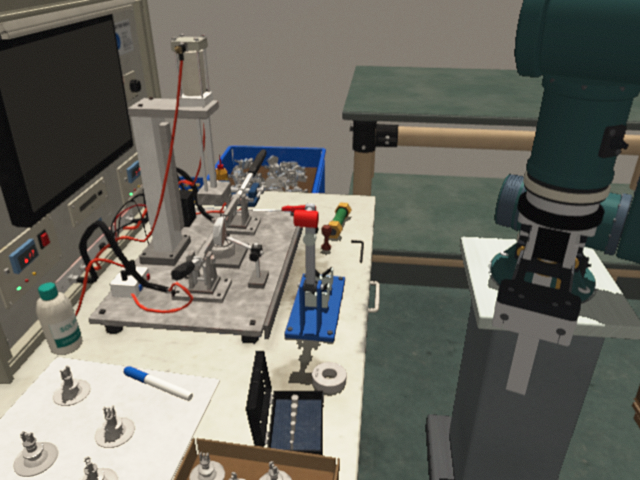

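The scene view shows the tube at about (430,331) with nuts at (404,313) and (457,345), the stamp at (384,290), the hex key at (357,323), the stand at (290,258) and the red grip at (250,138). The side view shows the stand at (316,305), the grip at (306,217), the tube at (341,217) and the ring gauge at (329,376).

```bash
cat >> h.py <<'E'
def blobs(im,lo,hi,roi=None,amin=30):
    h=cv2.cvtColor(np.ascontiguousarray(im),cv2.COLOR_RGB2HSV);m=cv2.inRange(h,lo,hi)
    if roi: k=np.zeros_like(m);k[roi[1]:roi[3],roi[0]:roi[2]]=1;m=m*k
    n,_,st,c=cv2.connectedComponentsWithStats(m); return m,[(st[i].tolist(),c[i].round(1).tolist()) for i in range(1,n) if st[i][4]>=amin]
E
python3 - <<'E'
from h import *
a,pa=load('pics/scene0.png');b,pb=load('pics/side0.png')
G=((40,80,30),(85,255,255));Y=((12,110,80),(30,255,255));B=((105,120,60),(125,255,255));Rd=((0,170,90),(6,255,255))
for n,im,roi,cols in[('scene',a,(230,110,480,370),(G,Y,B,Rd)),('side',b,(270,190,360,350),(G,Y,B,Rd))]:
    for c in cols:print(n,[x for x in blobs(im,*c,roi=roi)[1]])
for uv in[(404,313),(457,345),(430,331)]:print('tube',plane(pa,uv,.018))
print('stamp',plane(pa,(383,303),0),'hex',plane(pa,(335,314),0),plane(pa,(380,330),0),'ring',plane(pa,(216,231),.008))
m,_=blobs(a,*B,roi=(230,190,345,290));cs,_=cv2.findContours(m,0,2);c=max(cs,key=cv2.contourArea)
pts=cv2.approxPolyDP(c,3,True)[:,0];print([(q.tolist(),plane(pa,q,.012).round(3)[:2].tolist()) for q in pts])
m,_=blobs(b,*B,roi=(270,240,360,350));cs,_=cv2.findContours(m,0,2);c=max(cs,key=cv2.contourArea)
pts=cv2.approxPolyDP(c,3,True)[:,0];print([(q.tolist(),plane(pb,q,.012).round(3)[:2].tolist()) for q in pts])
E
```

```text
scene [([345, 122, 8, 9, 34], [347.8, 126.1]), ([409, 311, 42, 32, 439], [429.1, 326.5])]
scene [([237, 125, 26, 16, 111], [250.4, 129.8]), ([395, 301, 21, 25, 240], [404.0, 311.2]), ([444, 333, 24, 26, 339], [454.6, 345.0])]
scene [([286, 171, 15, 8, 69], [293.3, 174.0]), ([246, 218, 94, 69, 1706], [293.1, 259.1])]
scene [([425, 110, 53, 68, 204], [446.6, 149.0]), ([240, 131, 18, 12, 126], [249.3, 136.2]), ([459, 218, 21, 22, 95], [468.8, 230.1])]
side [([334, 208, 13, 17, 139], [340.4, 214.8])]
side [([336, 203, 15, 11, 67], [344.6, 206.4]), ([329, 221, 13, 18, 135], [335.5, 228.1])]
side [([312, 190, 13, 3, 37], [317.7, 191.0]), ([285, 275, 60, 67, 2128], [315.5, 314.5])]
side [([282, 206, 36, 21, 465], [303.0, 216.0])]
tube [ 0.44931455 -0.12103323  0.018     ]
tube [ 0.44065383 -0.23154832  0.018     ]
tube [ 0.44001627 -0.17997451  0.018     ]
stamp [ 0.46373381 -0.06707644  0.        ] hex [ 0.38138848 -0.01359584  0.        ] [ 0.40107729 -0.10194333  0.        ] ring [0.41300306 0.35718793 0.008     ]
[([246, 246], [0.413, 0.258]), ([312, 286], [0.404, 0.062]), ([339, 266], 
[... 300 characters left out ...]
476, 0.228]), ([287, 236], [0.498, 0.214]), ([274, 230], [0.496, 0.253]), ([274, 218], [0.532, 0.287]), ([275, 238], [0.475, 0.23]), ([265, 235], [0.469, 0.255]), ([263, 222], [0.503, 0.295]), ([265, 244], [0.445, 0.231]), ([253, 240], [0.438, 0.262])]
[([303, 275], [0.499, 0.072]), ([287, 326], [0.503, 0.243]), ([292, 329], [0.493, 0.25]), ([286, 329], [0.503, 0.251]), ([286, 337], [0.5, 0.273]), ([332, 341], [0.418, 0.275]), ([344, 278], [0.413, 0.073]), ([333, 277], [0.436, 0.072]), ([326, 309], [0.439, 0.184]), ([320, 306], [0.451, 0.176]), ([318, 281], [0.465, 0.091]), ([317, 307], [0.456, 0.179]), ([308, 309], [0.472, 0.188]), ([311, 307], [0.468, 0.181]), ([302, 304], [0.486, 0.173])]
```

```bash
python3 -m pendant '[[0,0,5,0,0,-8,1],[0,0,5,0,0,-8,1],[0,0,5,0,0,-8,1],[0,0,4,0,0,-8,1],[2,-2,1,0,0,-8,1],[2,-4.5,0,0,0,-8,1],[2,-4.5,0,0,0,-8,1],[2.5,-4.5,0,0,0,-8,1]]' && python3 -m pendant '[[2.5,-4.5,0,0,0,-6.5,1],[2.5,-4.5,0,0,0,0,1],[2.5,-4.5,0,0,0,0,1],[2,-4.5,0,0,0,0,1],[2,-4,0,0,0,0,1],[0,0,0,0,0,0,1]]' && python3 - <<'E'
from h import *
im,p=cap('wrist','pics/w0.png');o=robot.get_obs();print(o['tool_pos'],o['ee_rot'],o['joint_positions'],-np.array(p['R']).T@p['t'],p['R'])
E
```

```text
time: 0.9
tool_pos: [0.2682, 0.3632, 0.4162]
ee_rot: [-3.141, 0.0, 1.68]
wrist_force: [1.0, -0.0, 0.5]
width: 0.0939
finger_force: 0.0
time: 1.5
tool_pos: [0.3827, 0.1444, 0.4154]
ee_rot: [-3.14, 0.002, 1.561]
wrist_force: [0.6, 0.3, -0.5]
width: 0.0941
finger_force: 0.0
[0.38175416 0.14645781 0.41570326] [-3.13997646e+00  3.73447645e-04  1.56428314e+00] [ 2.27446538e-01 -1.75438086e-01  1.22689878e+00  1.31563333e-05
  2.09179070e+00  2.33966564e-01] [0.38436506 0.21650578 0.58318521] [[ 9.99960049e-01 -8.90715173e-03 -7.50321863e-04]
 [-8.43739062e-03 -9.68263996e-01  2.49787197e-01]
 [-2.95140211e-03 -2.49770887e-01 -9.68300466e-01]]
```

View pics/w0.png

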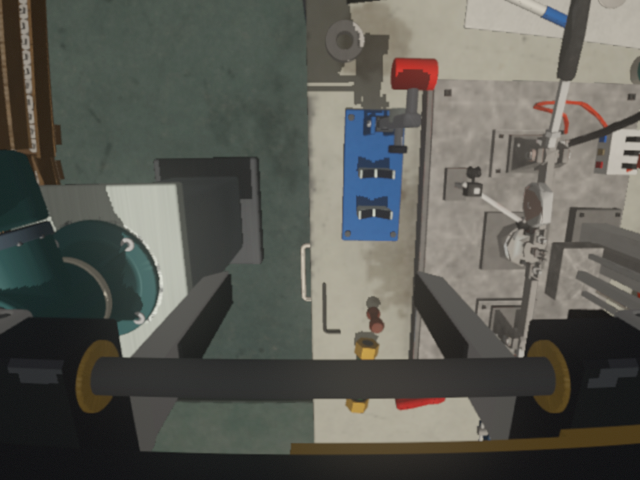

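The wrist view shows the stand plate from (343,108) to (402,240), the saddles at (376,174) and (374,212), the grip at (415,73), the stamp at (375,315) and the tube's nuts at (366,347) and (357,405). The machine's base plate edge runs at about u=425.

```bash
python3 -m pendant '[[0,-4,0,0,0,0,1],[0,-4,0,0,0,0,1],[0,0,0,0,0,0,1],[0,0,0,0,0,0,1]]' && python3 -c "
from h import *
cap('wrist','pics/w1.png')" && python3 -m pendant '[[0,-4,0,0,0,0,1],[0,-4,0,0,0,0,1],[0,-4,0,0,0,0,1],[1,-4,0,0,0,0,1],[1,0,0,0,0,0,1],[0,0,0,0,0,0,1]]' && python3 - <<'E'
from h import *
cap('wrist','pics/w2.png')
G=((40,80,30),(85,255,255));Y=((12,110,80),(30,255,255));B=((105,120,60),(125,255,255));Rd=((0,170,90),(6,255,255))
for f in('w0','w1'):
    im,p=load(f'pics/{f}.png')
    m,_=blobs(im,*B,roi=(330,100,420,330));m=cv2.morphologyEx(m,cv2.MORPH_CLOSE,np.ones((9,9)));cs,_=cv2.findContours(m,0,2);c=max(cs,key=cv2.contourArea)
    print(f,cv2.boxPoints(cv2.minAreaRect(c)).round().tolist())
    for q in cv2.boxPoints(cv2.minAreaRect(c)):print(plane(p,q,.012).round(4)[:2])
    print([x for x in blobs(im,*Rd,roi=(380,40,450,200))[1]])
im,p=load('pics/w2.png')
for c in(G,Y):print(blobs(im,*c,roi=(300,50,480,340))[1])
E
```

```text
time: 1.95
tool_pos: [0.3807, 0.0693, 0.4165]
ee_rot: [3.142, -0.001, 1.571]
wrist_force: [0.2, 0.2, 0.1]
width: 0.0937
finger_force: 0.0
time: 2.6
tool_pos: [0.4021, -0.0904, 0.4155]
ee_rot: [-3.14, -0.002, 1.572]
wrist_force: [-0.6, 0.8, -0.2]
width: 0.0941
finger_force: 0.0
w0 [[342.0, 239.0], [345.0, 110.0], [402.0, 111.0], [399.0, 240.0]]
[0.4135 0.07  ]
[0.4174 0.2657]
[0.5017 0.2635]
[0.5047 0.067 ]
[([395, 59, 42, 30, 621], [417.8, 68.3])]
w1 [[343.0, 193.0], [346.0, 98.0], [405.0, 100.0], [402.0, 195.0]]
[0.4129 0.0695]
[0.4161 0.2088]
[0.503  0.2065]
[0.5045 0.0665]
[]
[([343, 225, 11, 48, 158], [348.1, 248.0]), ([350, 226, 11, 48, 160], [355.5, 250.6])]
[([344, 207, 26, 18, 374], [356.5, 215.5]), ([334, 272, 25, 19, 308], [345.9, 281.8])]
```

View pics/w2.png

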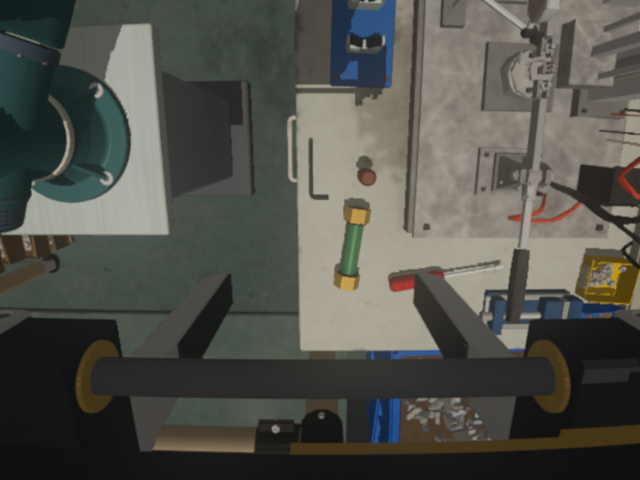

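The second wrist view shows the tube with nuts at (356,215) and (346,282), the stamp at (367,177), the hex key corner at (311,196) and the screwdriver at (405,282). The near saddle is at (366,44).

```bash
python3 - <<'E'
from h import *
a,pa=load('pics/scene0.png');w,p=load('pics/w2.png')
for u,v in[((404,311.2),(356.5,215.5)),((454.6,345),(345.9,281.8))]:
    print('tri',tri([(pa,u),(p,v)]),'plane',plane(p,v,.02)[:2])
print('stamp',plane(p,(367,177),.06)[:2],'hex',plane(p,(311,196),.003)[:2],plane(p,(327,197),.003)[:2],'driver',plane(p,(405,282),.02)[:2],plane(p,(498,265),.01)[:2])
w0,p0=load('pics/w0.png')
print('machine edge',plane(p0,(425,150),.03)[:2],plane(p,(410,215),.03)[:2],'clamp near',plane(p0,(470,180),.08)[:2])
out=[]
for f,(x,y) in(('w0',(325,40)),('w1',(325,80))):
    im,_=load(f'pics/{f}.png');out.append(cv2.resize(im[y:y+[215,125][f=='w1'],x:x+130],None,fx=3,fy=3,interpolation=cv2.INTER_CUBIC)[:580])
H=max(o.shape[0] for o in out);out=[cv2.copyMakeBorder(o,0,H-o.shape[0],0,0,cv2.BORDER_CONSTANT) for o in out]
cv2.imwrite('pics/crop1.png',np.hstack(out)[:,:,::-1])
E
```

```text
tri (array([ 0.45320937, -0.12140084,  0.02028458]), [np.float64(2.6), np.float64(2.6)]) plane [ 0.45482315 -0.12355821]
tri (array([ 0.4390241 , -0.23029848,  0.01923433]), [np.float64(2.4), np.float64(2.4)]) plane [ 0.44043138 -0.23206829]
stamp [ 0.46455364 -0.06144427] hex [ 0.38437936 -0.09589238] [ 0.40944309 -0.0974085 ] driver [ 0.5360828  -0.23235856] [ 0.69099374 -0.20684096]
machine edge [0.53322626 0.20741279] [ 0.53512808 -0.12062156] clamp near [0.58363685 0.16847677]
```

View pics/crop1.png

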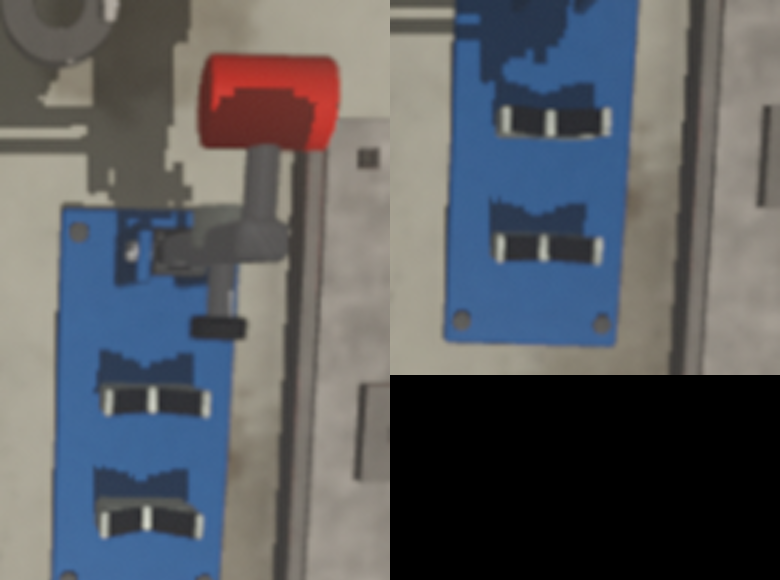

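The enlarged crops show both V saddles: bright tips on each side and a bright groove strip in the middle. The far and near grooves sit at about (152,400) and (147,518) in the left crop, and at (551,122) and (544,248) in the right one. The grip and foot are at upper right, with the arm upright.

```bash
python3 - <<'E'
from h import *
_,p0=load('pics/w0.png');_,p1=load('pics/w1.png')
A=lambda x,y:(325+x/3,40+y/3)
B=lambda x,y:(325+(x-390)/3,80+y/3)
pts={'farL':(A(109,402),B(505,122)),'farR':(A(206,404),B(606,122)),'nearL':(A(105,525),B(499,249)),'nearR':(A(199,526),B(598,251)),'farC':(A(152,400),B(551,122)),'nearC':(A(147,518),B(544,248))}
for k,(u,v) in pts.items():
    print(k,tri([(p0,u),(p1,v)])[0].round(4),plane(p0,u,.062)[:2].round(4),plane(p1,v,.062)[:2].round(4))
print('plate -y corners z012', plane(p1,B(443,342),.012),plane(p1,B(617,348),.012), 'bolts',plane(p1,B(461,320),.012),plane(p1,B(602,323),.012))
a,pa=load('pics/scene0.png');s,ps=load('pics/side0.png')
print('grip',tri([(pa,(249,136.2-3)),(ps,(303,216)),(p0,(415,74))]))
print('bolts w0', plane(p0,A(79,231),.012),plane(p0,A(68,577),.012),plane(p0,A(205,577),.012))
E
```

```text
farL [0.4386 0.1745 0.0473] [0.4374 0.1756] [0.4368 0.1736]
farR [0.4832 0.1741 0.0581] [0.4825 0.1745] [0.4824 0.1739]
nearL [0.4364 0.1169 0.0574] [0.4364 0.1178] [0.4354 0.1172]
nearR [0.4819 0.1163 0.0586] [0.4812 0.117 ] [0.4812 0.1165]
farC [0.4602 0.1749 0.0426] [0.4573 0.1764] [0.4575 0.1737]
nearC [0.4596 0.1166 0.0381] [0.4563 0.121 ] [0.4561 0.1177]
plate -y corners z012 [0.41286739 0.06770757 0.012     ] [0.50281525 0.0648603  0.012     ] bolts [0.42193575 0.07901786 0.012     ] [0.49443395 0.07771381 0.012     ]
grip (array([0.46428376, 0.27420265, 0.2531283 ]), [np.float64(2.2), np.float64(1.7), np.float64(2.5)])
bolts w0 [0.42662138 0.25515996 0.012     ] [0.4223585  0.08065735 0.012     ] [0.49468277 0.08004924 0.012     ]
```

```bash
python3 -m pendant '[[2,-1,-4,0,0,-4,1],[2.4,-1,-4,0,0,-3.5,1],[0,-1,-4,0,0,0,1],[0,0,0,0,0,0,1],[0,0,0,0,0,0,1],[0,0,0,0,0,0,1]]' && python3 - <<'E'
from h import *
im,p=cap('wrist','pics/w3.png');o=robot.get_obs();print(o['tool_pos'],o['ee_rot'])
_,p2=load('pics/w2.png')
G=((40,80,30),(85,255,255));Y=((12,110,80),(30,255,255))
print(proj(p,np.array([.447,-.177,.018])))
for c in(G,Y):print(blobs(im,*c,roi=(250,50,480,345))[1])
m=sum(blobs(im,*c,roi=(250,50,480,345))[0] for c in(G,Y));m=cv2.morphologyEx(m,cv2.MORPH_CLOSE,np.ones((11,11)));cs,_=cv2.findContours(m,0,2);c=max(cs,key=cv2.contourArea)
r=cv2.minAreaRect(c);print(r);b=cv2.boxPoints(r);print(b.tolist())
ys=[q for q in blobs(im,*Y,roi=(250,50,480,345))[1] if q[0][4]>150]
for q,v in zip(ys,[(356.5,215.5),(345.9,281.8)]):print(plane(p,q[1],.022),tri([(p,q[1]),(p2,v)]))
print('mid rect',plane(p,r[0],.02))
E
```

```text
time: 3.25
tool_pos: [0.4462, -0.1206, 0.3008]
ee_rot: [3.135, 0.001, 1.442]
wrist_force: [-0.1, -0.2, 0.6]
width: 0.0941
finger_force: 0.0
[ 0.44634184 -0.12090824  0.30106886] [3.13370031e+00 1.76403303e-03 1.44115803e+00]
[326.52072044 248.87632775]
[([319, 220, 8, 61, 336], [322.6, 249.8]), ([330, 220, 7, 61, 339], [332.8, 249.2])]
[([312, 197, 32, 21, 611], [327.6, 206.7]), ([313, 281, 30, 20, 477], [327.1, 291.1])]
((327.5, 248.5), (103.0, 31.0), 90.0)
[[312.0, 197.0], [343.0, 197.0], [343.0, 300.0], [312.0, 300.0]]
[ 0.4550291  -0.12326387  0.022     ] (array([ 0.45502817, -0.12396991,  0.01777205]), [np.float64(0.0), np.float64(0.0)])
[ 0.44074193 -0.23205251  0.022     ] (array([ 0.44056431, -0.23253465,  0.01983152]), [np.float64(0.4), np.float64(0.4)])
mid rect [ 0.44831491 -0.17610451  0.02      ]
```

```bash
python3 -m pendant '[[0.2,-2.8,-4,0,0,0,0.75],[0,-2.8,-4.5,0,0,0,0.75],[0,0,-4.5,0,0,0,0.75],[0,0,-4.5,0,0,0,0.75],[0,0,-4,0,0,0,0.75],[0,0,-2.5,0,0,0,0.75],[0,0,0,0,0,0,0.75],[0,0,0,0,0,0,0.75]]'; python3 - <<'E'
from h import *
im,p=cap('wrist','pics/w4.png')
print(proj(p,np.array([.448,-.177,.018])))
print([robot.get_obs()[k] for k in('tool_pos','ee_rot')])
E
```

```text
time: 4.1
tool_pos: [0.4489, -0.1766, 0.0618]
ee_rot: [3.137, 0.001, 1.44]
wrist_force: [0.3, -0.0, 0.9]
width: 0.0705
finger_force: 0.0
[319.34724616 269.03634002]
[array([ 0.44942198, -0.17692105,  0.06254789]), array([3.13566249e+00, 2.10441092e-03, 1.43964428e+00])]
```

View pics/w4.png

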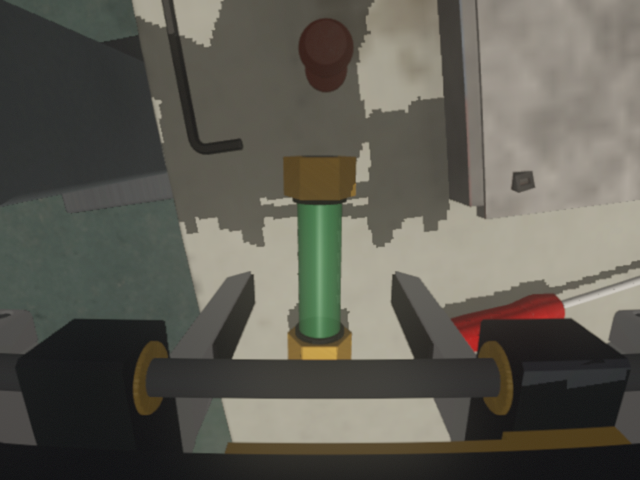

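The close view shows the tube vertical at u≈320, centred between the fingers, with the glass between rows 203 and 335. The screwdriver is clear to the right, at about (500,320).

```bash
python3 -m pendant '[[0,0,-2,0,0,0,0.75],[0,0,-2,0,0,0,0.75],[0,0,-0.8,0,0,0,0.75],[0,0,0,0,0,0,0.6],[0,0,0,0,0,0,0.5],[0,0,0,0,0,0,0.4],[0,0,0,0,0,0,0.3],[0,0,0,0,0,0,0.24]]'; python3 -m pendant '[[0,0,0,0,0,0,0.15],[0,0,0,0,0,0,0.1],[0,0,0,0,0,0,0.1],[0,0,0,0,0,0,0.1],[0,0,0,0,0,0,0.1]]'
```

```text
time: 4.95
tool_pos: [0.4474, -0.1761, 0.0117]
ee_rot: [3.14, 0.0, 1.439]
wrist_force: [-0.7, -0.6, 0.5]
width: 0.0339
finger_force: 0.0
time: 5.45
tool_pos: [0.4472, -0.176, 0.0113]
ee_rot: [3.141, 0.0, 1.439]
wrist_force: [0.0, 0.3, 1.9]
width: 0.0254
finger_force: 30.0
```

```bash
python3 -m pendant '[[0,0,0,0,0,0,0.4],[0,0,0,0,0,0,0.5],[0,0,0,0,0,0,0.5],[0,-0.1,0.6,6,0,0,0.5],[0,0,0,6,0,0,0.5],[0,0,0,8,0,0,0.5],[0,0,0,0,0,0,0.5],[0,0,0,0,0,0,0.5]]'; python3 -m pendant '[[0,0,0,0,0,0,0.4],[0,0,0,0,0,0,0.3],[0,0,0,0,0,0,0.2],[0,0,0,0,0,0,0.1],[0,0,0,0,0,0,0.1],[0,0,0,0,0,0,0.1],[0,0,0,0,0,0,0.1]]'; python3 -c "
from h import *
im,p=cap('wrist','pics/w5.png');o=robot.get_obs();R=np.array(p['R']);print(o['tool_pos'],o['ee_rot'],o['joint_positions'],-R.T@p['t'])"
```

```text
time: 6.25
tool_pos: [0.4462, -0.177, 0.0161]
ee_rot: [-3.092, -0.346, 1.429]
wrist_force: [0.3, -0.6, -0.1]
width: 0.047
finger_force: 0.0
time: 6.95
tool_pos: [0.4471, -0.1762, 0.0175]
ee_rot: [-3.094, -0.347, 1.431]
wrist_force: [1.2, 2.8, 2.4]
width: 0.0255
finger_force: 30.0
[ 0.4470871  -0.17623731  0.01742712] [-3.09411078 -0.34723361  1.43145534] [-0.68601169  0.20280718  1.69513511  0.27021281  1.47455262 -0.61249106] [ 0.45717801 -0.16701747  0.19959698]
```

```bash
python3 -m pendant '[[0,0,0.5,0,0,0,0.1],[0,0,1,0,0,0,0.1],[0,0,2,0,0,0,0.1],[0,0,3,0,0,0,0.1],[0,0,4,0,0,0,0.1],[0,0,4,0,0,0,0.1],[0,0,2.5,0,0,0,0.1],[0,0,1,0,0,0,0.1]]'; python3 -m pendant '[[0,2,0,0,0,0,0.1],[0,4,0,0,0,1,0.1],[0.2,4.5,0,0,0,1,0.1],[0.2,4.5,0,0,0,1,0.1],[0.2,4.5,0,0,0,1,0.1],[0.2,4,0,0,0,1,0.1],[0.2,3,0,0,0,1,0.1],[0.2,1,0,0,0,0,0.1]]'; python3 - <<'E'
from h import *
im,p=cap('wrist','pics/w6.png');o=robot.get_obs();print(o['tool_pos'],o['ee_rot'],o['joint_positions'],o['finger_force'])
E
```

```text
time: 7.8
tool_pos: [0.448, -0.1782, 0.2007]
ee_rot: [-3.1, -0.342, 1.433]
wrist_force: [0.5, -0.0, -1.7]
width: 0.0253
finger_force: 30.0
time: 8.6
tool_pos: [0.4568, 0.1015, 0.195]
ee_rot: [-3.09, -0.347, 1.539]
wrist_force: [-0.3, 0.1, -1.3]
width: 0.0253
finger_force: 30.0
[0.45735362 0.10130469 0.19524766] [-3.09027727 -0.34725024  1.53836152] [-0.1514466  -0.07733469  1.61893673  0.34025662  1.68973198 -0.1025659 ] 29.97645914554596
```

View pics/w6.png

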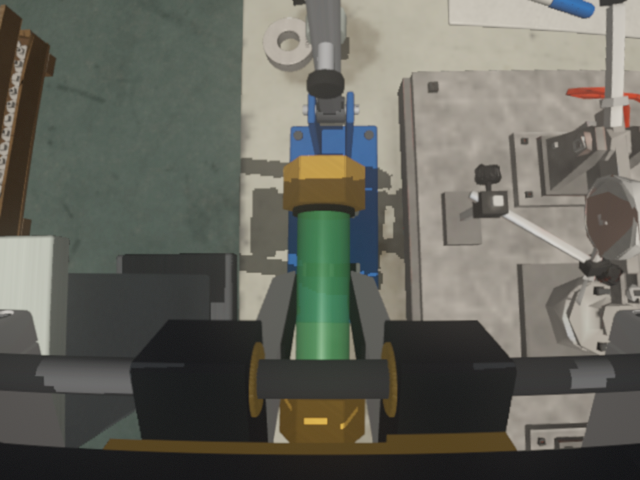

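The wrist view shows the tube held lengthwise at u≈324. Its far nut spans (285–363, 157–210), with the stand beneath and the hold-down foot at (325,82).

```bash
python3 - <<'E'
from h import *
im,p=load('pics/w6.png')
z=.196
h=cv2.cvtColor(np.ascontiguousarray(im),cv2.COLOR_RGB2HSV);m=cv2.inRange(h,(40,80,30),(85,255,255))
for r in(215,240,265,290,315,340):
    c=np.where(m[r,280:370])[0]+280
    if len(c):print(r,c[0],c[-1],plane(p,((c[0]+c[-1])/2,r),z).round(4)[:2],'w',np.round(plane(p,(c[-1]+1,r),z)[0]-plane(p,(c[0],r),z)[0],4))
print('glass end',plane(p,(324,208),z+.012), 'nut end', plane(p,(324,157),z+.0))
# stand grooves/plate in this view
B=((105,120,60),(125,255,255));mb,_=blobs(im,*B,roi=(280,90,390,280));
for r in(140,180,220,250):
    c=np.where(mb[r,270:395])[0]+270;print(r,c[0],c[-1],plane(p,(c[0],r),.012)[:2],plane(p,(c[-1]+1,r),.012)[:2])
E
```

```text
215 298 349 [0.4587 0.1415] w 0.0257
240 297 349 [0.4583 0.1291] w 0.026
265 298 349 [0.4584 0.1169] w 0.0253
290 296 349 [0.4577 0.1048] w 0.0262
315 296 349 [0.4576 0.0928] w 0.0261
340 297 348 [0.4574 0.081 ] w 0.025
glass end [0.45950294 0.142804   0.208     ] nut end [0.45935584 0.1710154  0.196     ]
140 291 375 [0.41841418 0.25039331] [0.50494499 0.24775388]Traceback (most recent call last):
  File "<stdin>", line 12, in <module>
IndexError: index 0 is out of bounds for axis 0 with size 0
```

```bash
python3 -m pendant '[[0.16,0,-1.5,0,0,0,0.1],[0,0,-2.5,0,0,0,0.1],[0,0,-2.5,0,0,0,0.1],[0,0,-1,0,0,0,0.1],[0,1.5,0,0,0,0,0.1],[0,2,0,0,0,0,0.1],[0,1.1,0,0,0,-0.3,0.1],[0,0,0,0,0,0,0.1]]'; python3 -m pendant '[[0,0,-1,0,0,0,0.1],[0,0,-1.5,0,0,0,0.1],[0,0,-1.2,0,0,0,0.1],[0,0,-0.5,0,0,0,0.1],[0,0,0,0,0,0,0.1],[0,0,0,0,0,0,0.1]]'; python3 - <<'E'
from h import *
im,p=cap('wrist','pics/w7.png');s,ps=cap('side','pics/s7.png');sc,pc=cap('scene','pics/c7.png');o=robot.get_obs();print(o['tool_pos'],o['ee_rot'],o['wrist_force'])
z=o['tool_pos'][2]+.001
h=cv2.cvtColor(np.ascontiguousarray(im),cv2.COLOR_RGB2HSV);m=cv2.inRange(h,(40,80,30),(85,255,255))
for r in(215,265,315,340):
    c=np.where(m[r,280:370])[0]+280
    if len(c):print(r,c[0],c[-1],plane(p,((c[0]+c[-1])/2,r),z).round(4)[:2])
f=lambda i,x,y,w,hh,k:cv2.resize(i[y:y+hh,x:x+w],None,fx=k,fy=k,interpolation=cv2.INTER_CUBIC)
cv2.imwrite('pics/crop7.png',np.hstack([f(im,220,80,200,280,2),f(sc,220,130,140,200,2.8)])[:,:,::-1])
E
```

```text
time: 9.45
tool_pos: [0.4604, 0.1443, 0.1218]
ee_rot: [-3.094, -0.346, 1.531]
wrist_force: [0.7, -1.0, -1.4]
width: 0.0258
finger_force: 30.0
time: 10.05
tool_pos: [0.4607, 0.1441, 0.08]
ee_rot: [-3.094, -0.346, 1.53]
wrist_force: [0.4, 0.3, -3.0]
width: 0.0252
finger_force: 30.0
[0.4611356  0.14412638 0.08072242] [-3.09560708 -0.34598452  1.53114122] [-0.27302607 -0.04325493 -2.15036839]
215 298 349 [0.463 0.184]
265 297 349 [0.4622 0.1595]
315 296 349 [0.4614 0.1355]
340 295 349 [0.4609 0.1237]
```

View pics/crop7.png

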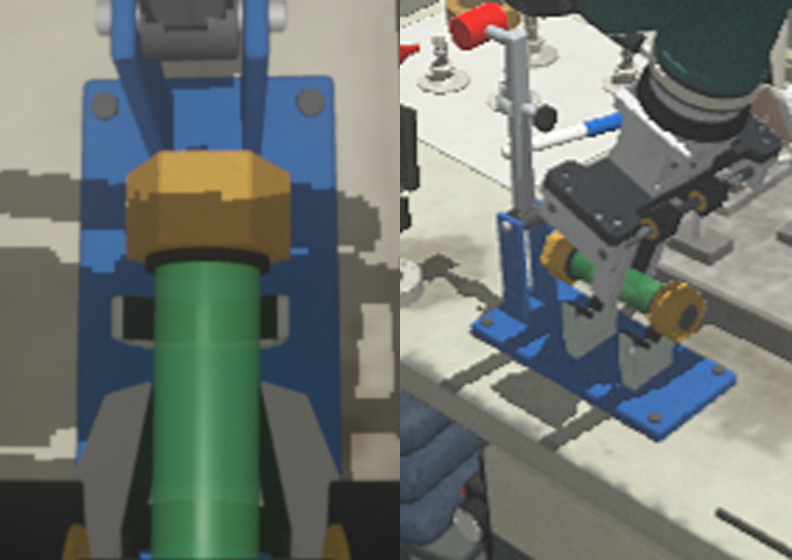

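The crops show the tube hovering over both saddles. The far saddle's tips show at crop x≈111 and 290, with the glass from 153 to 260, so it sits slightly right of centre. The nut is clear of the hinge post.

```bash
python3 - <<'E'
from h import *
im,p=load('pics/w7.png')
c=lambda x,y:(220+x/2,80+y/2)
for n,a,b,z in[('saddle tips outer',c(111,318),c(290,316),.062),('bolts',c(105,106),c(311,101),.012),('plate edge',c(82,300),c(337,300),.012),('plate edge2',c(85,85),c(332,80),.012),('glass end',c(154,262),c(259,262),.081),('nut',c(126,220),c(290,220),.081)]:
    A=plane(p,a,z);B=plane(p,b,z);print(n,A[:2].round(4),B[:2].round(4),((A+B)/2)[:2].round(4),np.linalg.norm(B-A).round(4))
_,ps=load('pics/c7.png')
E
```

```text
saddle tips outer [0.4357 0.1748] [0.4843 0.174 ] [0.46   0.1744] 0.0486
bolts [0.4257 0.2551] [0.498 0.254] [0.4619 0.2545] 0.0722
plate edge [0.4173 0.1864] [0.5039 0.1839] [0.4606 0.1852] 0.0867
plate edge2 [0.4186 0.2632] [0.5056 0.2614] [0.4621 0.2623] 0.087
glass end [0.4499 0.1865] [0.4758 0.1857] [0.4628 0.1861] 0.026
nut [0.443  0.1974] [0.4838 0.196 ] [0.4634 0.1967] 0.0408
```

```bash
python3 -m pendant '[[-0.12,0.12,-0.3,0,0,0.3,0.1],[-0.13,0.13,-0.5,0,0,0.2,0.1],[0,0,-0.4,0,0,0,0.1],[0,0,-0.3,0,0,0,0.1],[0,0,0,0,0,0,0.1],[0,0,0,0,0,0,0.1],[0,0,0,0,0,0,0.1]]'; python3 -m pendant '[[0,0,-0.1,0,0,0,0.1],[0,0,-0.1,0,0,0,0.1],[0,0,0,0,0,0,0.1],[0,0,0,0,0,0,0.1]]'; python3 -m pendant '[[0,0,-0.1,0,0,0,0.1],[0,0,-0.1,0,0,0,0.1],[0,0,0,0,0,0,0.1],[0,0,0,0,0,0,0.1]]'
```

```text
time: 10.9
tool_pos: [0.4583, 0.1466, 0.0652]
ee_rot: [-3.094, -0.346, 1.539]
wrist_force: [0.2, -0.3, -2.0]
width: 0.0253
finger_force: 30.0
time: 11.3
tool_pos: [0.458, 0.1466, 0.063]
ee_rot: [-3.094, -0.346, 1.539]
wrist_force: [-0.4, 0.4, -2.4]
width: 0.025
finger_force: 30.0
time: 11.7
tool_pos: [0.458, 0.1467, 0.061]
ee_rot: [-3.094, -0.346, 1.539]
wrist_force: [0.3, -0.0, -2.7]
width: 0.0248
finger_force: 30.0
```

```bash
for i in 1; do python3 -m pendant '[[0,0,-0.1,0,0,0,0.1],[0,0,0,0,0,0,0.1],[0,0,0,0,0,0,0.1]]'; done; python3 -m pendant '[[0,0,-0.1,0,0,0,0.1],[0,0,0,0,0,0,0.1],[0,0,0,0,0,0,0.1]]'
```

```text
time: 12.0
tool_pos: [0.458, 0.1467, 0.06]
ee_rot: [-3.094, -0.346, 1.539]
wrist_force: [1.2, 0.9, -2.6]
width: 0.0252
finger_force: 30.0
time: 12.3
tool_pos: [0.4581, 0.1467, 0.0594]
ee_rot: [-3.094, -0.346, 1.54]
wrist_force: [-0.7, 0.1, 1.6]
width: 0.0252
finger_force: 30.0
```

```bash
python3 -m pendant '[[0,0,-0.05,0,0,0,0.1],[0,0,0,0,0,0,0.3],[0,0,0,0,0,0,0.45],[0,0,0,0,0,0,0.6],[0,0,0,0,0,0,0.6],[0,0,0,0,0,0,0.6],[0,0,0,0,0,0,0.6],[0,0,0,0,0,0,0.6]]'; python3 - <<'E'
from h import *
im,p=cap('wrist','pics/w8.png')
h=cv2.cvtColor(np.ascontiguousarray(im),cv2.COLOR_RGB2HSV);m=cv2.inRange(h,(40,80,30),(85,255,255))
z=.06
for r in(215,240,265,290,315,340):
    c=np.where(m[r,270:370])[0]+270
    if len(c):print(r,c[0],c[-1],plane(p,((c[0]+c[-1])/2,r),z).round(4)[:2])
cv2.imwrite('pics/crop8.png',cv2.resize(im[80:360,200:440],None,fx=2,fy=2)[:,:,::-1])
E
```

```text
time: 13.1
tool_pos: [0.4581, 0.1467, 0.0585]
ee_rot: [-3.094, -0.346, 1.539]
wrist_force: [-0.5, 0.0, -0.3]
width: 0.0565
finger_force: 0.0
215 297 349 [0.4598 0.1866]
240 297 350 [0.4598 0.1743]
265 297 349 [0.4594 0.1621]
290 296 349 [0.459 0.15 ]
315 296 349 [0.4588 0.1381]
340 296 348 [0.4584 0.1262]
```

View pics/crop8.png

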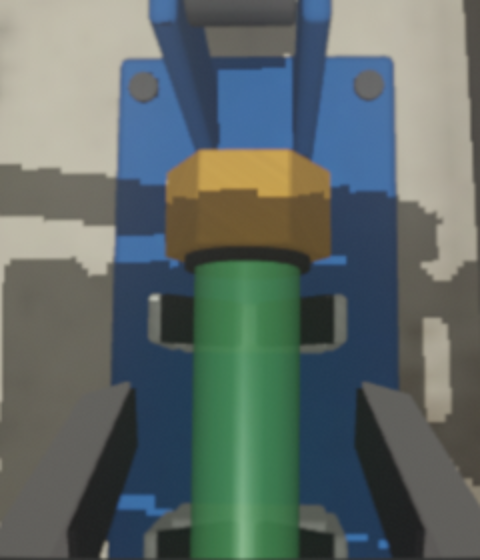

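The crop shows the released tube in both saddles. The glass (195–300) is centred between the far saddle's tips (150–347), the brass nut is outside the saddle, and the fingers are clear on both sides.

```bash
python3 -m pendant '[[0,0,1,0,0,0,0.6],[0,0,3,0,0,0,0.6],[0,0,5,0,0,0,0.6],[0,0,5,0,0,0,0.6],[0,0,5,0,0,0,0.6],[0,0,5,0,0,0,0.6],[0,0,5,0,0,0,0.6],[0,0,2,0,0,0,0.6]]'; python3 -m pendant '[[0,0,3,-7,0,0,0.6],[0,0,0,-7,0,0,0.6],[0,0,0,-6,0,0,0.6],[0,0,0,0,0,0,0.6],[0,0,0,0,0,0,0.6],[0,0,0,0,0,0,0.6]]';  python3 -c "
from h import *
cap('wrist','pics/w9.png');o=robot.get_obs();print(o['tool_pos'],o['ee_rot'])"; python3 -m pendant '[[0,3,0,0,0,0,0.6],[0,3,0,0,0,0,0.6],[0,0,0,0,0,0,0.6],[0,0,0,0,0,0,0.6],[0,0,0,0,0,0,0.6]]'; python3 - <<'E'
from h import *
im,p=cap('wrist','pics/w10.png');o=robot.get_obs();print(o['tool_pos'],o['ee_rot'])
a,pa=load('pics/w9.png')
Rd=((0,150,60),(8,255,255))
for i in(a,im):print(blobs(i,*Rd,roi=(150,0,480,350),amin=150)[1])
cv2.imwrite('pics/crop10.png',np.hstack([cv2.resize(i,None,fx=.6,fy=.6) for i in (a,im)])[:,:,::-1])
E
```

```text
time: 13.95
tool_pos: [0.4585, 0.1468, 0.3755]
ee_rot: [-3.105, -0.346, 1.544]
wrist_force: [-0.0, 0.2, 1.4]
width: 0.0564
finger_force: 0.0
time: 14.55
tool_pos: [0.4579, 0.146, 0.3984]
ee_rot: [-3.104, 0.002, 1.54]
wrist_force: [-0.5, -0.1, -0.6]
width: 0.0562
finger_force: 0.0
[0.45797056 0.14575606 0.39838337] [-3.10419887e+00  2.06364003e-03  1.53936863e+00]
time: 15.1
tool_pos: [0.4582, 0.2054, 0.3986]
ee_rot: [-3.105, 0.003, 1.539]
wrist_force: [-0.2, -0.1, 0.6]
width: 0.0564
finger_force: 0.0
[0.45819682 0.20542227 0.39871992] [-3.10498940e+00  3.03229198e-03  1.53922077e+00]
[([306, 56, 45, 33, 1385], [328.6, 71.6])]
[([309, 134, 43, 24, 803], [328.8, 145.3])]
```

View pics/crop10.png

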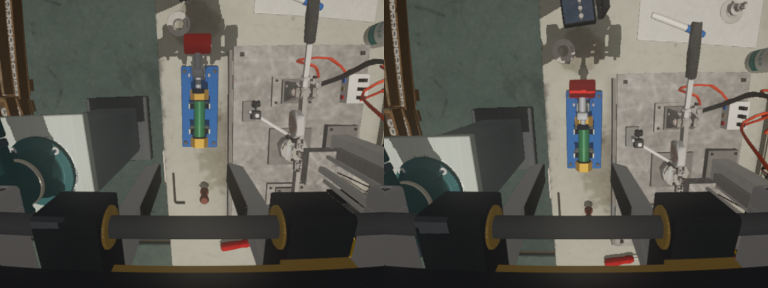

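The two views show the red grip at about (197,43) in the left half and (582,88) in the right half. The arm is still upright and the tube is at rest in the saddles.

```bash
python3 - <<'E'
from h import *
a,pa=load('pics/w9.png');b,pb=load('pics/w10.png')
Rd=((0,120,25),(10,255,255))
U=[]
for i,roi in((a,(290,30,370,110)),(b,(290,110,370,190))):
    m,_=blobs(i,*Rd,roi=roi);x,y,w,h=cv2.boundingRect(m);print(x,y,w,h,m.sum()/255);U.append((x+(w-1)/2,y+(h-1)/2))
x,r=tri([(pa,U[0]),(pb,U[1])]);print(x,r)
_,pc=load('pics/scene0.png');_,ps=load('pics/side0.png')
x2,r2=tri([(pa,U[0]),(pb,U[1]),(pc,(249,133.5)),(ps,(303,216))]);print(x2,r2)
q=np.array([.4597,.146,0]);c,s=np.cos(-.026),np.sin(-.026)
for X in(x,x2):
    d=X-q;l=np.array([c*d[0]+s*d[1],-s*d[0]+c*d[1],d[2]]);v=l[1:]-[.095,.1];th=np.pi-np.arctan2(.038,.145)-np.arctan2(v[1],v[0]);print(l,'r',np.hypot(*v),'theta',th)
# arc waypoints world for theta list
th0=th
R=np.hypot(.145,.038);b0=np.arctan2(.038,.145)
prev=None
for th in list(np.arange(th0,0,-.1))+[0]:
    al=np.pi-b0-th;y=.095+R*np.cos(al);z=.1+R*np.sin(al);w=np.array([q[0]-s*y,q[1]+c*y,z]);print(round(th,2),w.round(4),None if prev is None else ((w-prev)*100).round(2));prev=w
E
```

```text
306 56 46 34 1476.0
309 133 43 30 1201.0
[0.46188391 0.27456699 0.24695329] [np.float64(0.1), np.float64(0.1)]
[0.46359452 0.27420616 0.25329032] [np.float64(1.8), np.float64(1.6), np.float64(2.0), np.float64(2.3)]
[-0.00115919  0.12858032  0.24695329] r 0.15074119413945836 theta 1.5391442007651017
[0.00056022 0.12826407 0.25329032] r 0.15685796598110055 theta 1.5281787391068817
1.53 [0.463  0.2727 0.2465] None
1.43 [0.4626 0.258  0.2489] [-0.04 -1.48  0.24]
1.33 [0.4622 0.243  0.2499] [-0.04 -1.49  0.1 ]
1.23 [0.4618 0.2281 0.2493] [-0.04 -1.5  -0.05]
1.13 [0.4614 0.2132 0.2473] [-0.04 -1.48 -0.2 ]
1.03 [0.4611 0.1986 0.2438] [-0.04 -1.46 -0.35]
0.93 [0.4607 0.1845 0.2388] [-0.04 -1.41 -0.49]
0.83 [0.4603 0.1709 0.2325] [-0.04 -1.36 -0.63]
0.73 [0.46   0.1581 0.2249] [-0.03 -1.29 -0.77]
0.63 [0.4597 0.146  0.216 ] [-0.03 -1.2  -0.89]
0.53 [0.4594 0.1349 0.2059] [-0.03 -1.11 -1.01]
0.43 [0.4592 0.1249 0.1948] [-0.03 -1.   -1.11]
0.33 [0.4589 0.116  0.1827] [-0.02 -0.89 -1.21]
0.23 [0.4587 0.1084 0.1698] [-0.02 -0.76 -1.29]
0.13 [0.4586 0.1021 0.1562] [-0.02 -0.63 -1.36]
0.03 [0.4584 0.0971 0.1421] [-0.01 -0.49 -1.42]
0 [0.4584 0.096  0.138 ] [-0.   -0.11 -0.41]
```

```bash
python3 -m pendant '[[0.4,3.4,0,0,-2,0,0.7],[0,3.4,0,0,0,0,0.7],[0,0,-4,0,0,0,0.7],[0,0,-4,0,0,0,0.7],[0,0,-3.5,0,0,0,0.7],[0,0,-2.5,0,0,0,0.7],[0,0,-1.5,0,0,0,0.7],[0,0,0,0,0,0,0.7]]'; python3 -m pendant '[[0,0,0,0,0,0,0.6],[0,0,0,0,0,0,0.5],[0,0,0,0,0,0,0.44],[0,0,0,0,0,0,0.4],[0,0,0,0,0,0,0.35],[0,0,0,0,0,0,0.3],[0,0,0,0,0,0,0.3],[0,0,0,0,0,0,0.3]]'
```

```text
time: 15.95
tool_pos: [0.4613, 0.2735, 0.2413]
ee_rot: [-3.136, 0.004, 1.54]
wrist_force: [-0.2, 0.1, 0.1]
width: 0.0658
finger_force: 0.0
time: 16.75
tool_pos: [0.4613, 0.2749, 0.2446]
ee_rot: [-3.139, 0.001, 1.542]
wrist_force: [-5.1, -0.5, 4.8]
width: 0.0356
finger_force: 30.0
```

```bash
python3 -m pendant '[[0,-0.75,0.12,0,0,0,0.3],[0,-0.75,0.12,0,0,0,0.3],[0,-1.0,0.07,0,0,0,0.3],[0,-1.0,0,0,0,0,0.3],[0,-1.0,0,0,0,0,0.3],[0,0,0,0,0,0,0.3]]'
```

```text
time: 17.35
tool_pos: [0.4603, 0.2303, 0.2473]
ee_rot: [-3.137, -0.001, 1.542]
wrist_force: [-8.0, 1.3, 4.2]
width: 0.0356
finger_force: 30.0
```

```bash
python3 -m pendant '[[-0.06,-1.5,-0.15,0,0,0,0.3],[-0.06,-1.46,-0.32,0,0,0,0.3],[-0.06,-1.42,-0.45,0,0,0,0.3],[-0.06,-1.38,-0.6,0,0,0,0.3],[-0.04,-1.3,-0.75,0,0,0,0.3],[-0.04,-1.2,-0.85,0,0,0,0.3],[0,0,0,0,0,0,0.3]]'
```

```text
time: 18.05
tool_pos: [0.4581, 0.1448, 0.2156]
ee_rot: [-3.139, 0.005, 1.539]
wrist_force: [-4.5, -4.9, 4.2]
width: 0.0355
finger_force: 30.0
```

```bash
python3 -m pendant '[[-0.03,-1.1,-1.0,0,0,0,0.3],[-0.03,-1.0,-1.1,0,0,0,0.3],[-0.03,-0.88,-1.2,0,0,0,0.3],[-0.02,-0.75,-1.3,0,0,0,0.3],[0,-0.3,-0.7,0,0,0,0.3],[0,0,0,0,0,0,0.3],[0,0,0,0,0,0,0.3]]'
```

```text
time: 18.75
tool_pos: [0.457, 0.1028, 0.1623]
ee_rot: [-3.138, 0.01, 1.539]
wrist_force: [-4.8, -9.3, 3.3]
width: 0.0357
finger_force: 30.0
```

```bash
python3 -m pendant '[[-0.05,-0.45,-0.7,0,0,0,0.3],[-0.05,-0.3,-0.7,0,0,0,0.3],[0,-0.2,-0.5,0,0,0,0.3],[0,0,0,0,0,0,0.3],[0,0,0,0,0,0,0.3]]'; python3 -m pendant '[[0,-0.05,-0.3,0,0,0,0.3],[0,0,0,0,0,0,0.3],[0,0,0,0,0,0,0.3]]'
```

```text
time: 19.25
tool_pos: [0.4568, 0.0946, 0.1433]
ee_rot: [-3.14, 0.007, 1.54]
wrist_force: [-2.5, -6.2, 1.8]
width: 0.0357
finger_force: 30.0
time: 19.55
tool_pos: [0.4568, 0.0939, 0.1408]
ee_rot: [-3.14, 0.008, 1.54]
wrist_force: [-3.2, -8.2, 4.8]
width: 0.0359
finger_force: 30.0
```

```bash
python3 -m pendant '[[0,-0.1,-0.2,0,0,0,0.3],[0,0,0,0,0,0,0.3],[0,0,0,0,0,0,0.3]]'; python3 -m pendant '[[0,-0.1,-0.15,0,0,0,0.3],[0,0,0,0,0,0,0.3],[0,0,0,0,0,0,0.3]]'
```

```text
time: 19.85
tool_pos: [0.4568, 0.0933, 0.139]
ee_rot: [-3.14, 0.007, 1.54]
wrist_force: [-2.5, -6.9, 5.7]
width: 0.0357
finger_force: 30.0
time: 20.15
tool_pos: [0.4568, 0.0928, 0.1374]
ee_rot: [-3.14, 0.006, 1.54]
wrist_force: [-3.9, -4.7, 4.0]
width: 0.0356
finger_force: 30.0
```

```bash
python3 -m pendant '[[0,0,-0.15,0,0,0,0.3],[0,0,0,0,0,0,0.3],[0,0,0,0,0,0,0.3]]'; python3 -m pendant '[[0,0,-0.15,0,0,0,0.3],[0,0,0,0,0,0,0.3],[0,0,0,0,0,0,0.3]]'; python3 -m pendant '[[0,0,-0.15,0,0,0,0.3],[0,0,0,0,0,0,0.3],[0,0,0,0,0,0,0.3]]'
```

```text
time: 20.45
tool_pos: [0.4568, 0.0923, 0.1361]
ee_rot: [-3.14, 0.007, 1.54]
wrist_force: [-3.6, -5.5, 4.8]
width: 0.0358
finger_force: 30.0
time: 20.75
tool_pos: [0.4568, 0.0919, 0.1346]
ee_rot: [-3.14, 0.008, 1.54]
wrist_force: [-3.0, -6.2, 4.4]
width: 0.0357
finger_force: 30.0
time: 21.05
tool_pos: [0.4567, 0.0916, 0.1331]
ee_rot: [-3.14, 0.009, 1.54]
wrist_force: [-4.4, -7.8, 6.4]
width: 0.0358
finger_force: 30.0
```

```bash
python3 -m pendant '[[0,0,-0.15,0,0,0,0.3],[0,0,0,0,0,0,0.3],[0,0,0,0,0,0,0.3]]'; python3 -m pendant '[[0,0,-0.15,0,0,0,0.3],[0,0,0,0,0,0,0.3],[0,0,0,0,0,0,0.3]]'; python3 -m pendant '[[0,0,-0.15,0,0,0,0.3],[0,0,0,0,0,0,0.3],[0,0,0,0,0,0,0.3]]'
```

```text
time: 21.35
tool_pos: [0.4567, 0.0913, 0.1316]
ee_rot: [-3.14, 0.009, 1.54]
wrist_force: [-3.8, -9.4, 5.6]
width: 0.0359
finger_force: 30.0
time: 21.65
tool_pos: [0.4567, 0.091, 0.1302]
ee_rot: [-3.14, 0.01, 1.54]
wrist_force: [-4.5, -10.0, 5.6]
width: 0.0361
finger_force: 30.0
time: 21.95
tool_pos: [0.4567, 0.0908, 0.1287]
ee_rot: [-3.14, 0.01, 1.54]
wrist_force: [-3.7, -10.7, 5.4]
width: 0.0358
finger_force: 30.0
```

```bash
python3 - <<'E'
from h import *
Rd=((0,140,40),(8,255,255))
G={}
for n in('scene','side','wrist'):
    im,p=cap(n,f'pics/{n}11.png');g=proj(p,np.array([.4584,.096,.138]));G[n]=p
    u,v=int(g[0]),int(g[1]);print(n,g.round(1),blobs(im,*Rd,roi=(max(u-45,0),max(v-45,0),u+45,v+45),amin=15)[1])
E
```

```text
scene [316.  215.2] [([315, 205, 11, 16, 128], [319.3, 211.6])]
side [321. 228.] [([282, 205, 24, 7, 127], [294.9, 208.1]), ([312, 218, 20, 20, 256], [321.7, 225.3]), ([326, 243, 4, 7, 18], [327.4, 246.8])]
wrist [323.9 294.8] [([279, 268, 87, 58, 4824], [322.4, 297.2])]
```

```bash
python3 -m pendant '[[0,0,-0.2,0,0,0,0.3],[0,0,0,0,0,0,0.3],[0,0,0,0,0,0,0.3]]'; python3 -m pendant '[[0,0,-0.2,0,0,0,0.3],[0,0,0,0,0,0,0.3],[0,0,0,0,0,0,0.3]]'; python3 -c "
from h import *
_,a=load('pics/side11.png');_,b=load('pics/wrist11.png')
print(tri([(a,(321.7,227.5)),(b,(322.4,296.8))]))"
```

```text
time: 22.4
tool_pos: [0.4567, 0.0904, 0.1267]
ee_rot: [-3.14, 0.011, 1.539]
wrist_force: [-3.3, -10.3, 5.7]
width: 0.0358
finger_force: 30.0
time: 22.7
tool_pos: [0.4567, 0.0902, 0.1248]
ee_rot: [-3.14, 0.012, 1.539]
wrist_force: [-3.7, -12.6, 6.1]
width: 0.0359
finger_force: 30.0
(array([0.45738064, 0.09525381, 0.13867582]), [np.float64(0.3), np.float64(0.3)])
```

```bash
cat > m.py <<'E'
from h import *
Rd=((0,140,40),(8,255,255));L=[]
for n in('side','wrist'):
    im,p=cap(n,f'pics/{n}_t.png');g=proj(p,np.array([.4584,.096,.138]));u,v=int(g[0]),int(g[1])
    bl=[q for q in blobs(im,*Rd,roi=(u-45,v-45,u+45,v+45),amin=150)[1]];q=bl[-1];print(n,q);x,y,w,h,_=q[0];L.append((p,(x+(w-1)/2,y+(h-1)/2)))
print(tri(L),robot.get_obs()['tool_pos'])
E
python3 m.py; python3 -m pendant '[[0,-0.1,-0.2,0,0,0,0.3],[0,0,0,0,0,0,0.3],[0,0,0,0,0,0,0.3]]'; python3 -m pendant '[[0,-0.1,-0.2,0,0,0,0.3],[0,0,0,0,0,0,0.3],[0,0,0,0,0,0,0.3]]';python3 m.py
```

```text
side ([312, 220, 20, 19, 243], [321.7, 226.5])
wrist ([279, 270, 88, 58, 4882], [322.4, 298.8])
(array([0.45765117, 0.09393346, 0.13472855]), [np.float64(0.1), np.float64(0.1)]) [0.45671896 0.09020567 0.12481371]
time: 23.1
tool_pos: [0.4567, 0.0899, 0.1228]
ee_rot: [-3.14, 0.01, 1.54]
wrist_force: [-4.5, -9.3, 7.2]
width: 0.0355
finger_force: 30.0
time: 23.4
tool_pos: [0.4568, 0.0897, 0.122]
ee_rot: [-3.14, 0.008, 1.54]
wrist_force: [-5.8, -7.9, 11.6]
width: 0.036
finger_force: 30.0
side ([312, 221, 20, 19, 235], [321.8, 227.5])
wrist ([279, 270, 88, 58, 4835], [322.4, 299.2])
(array([0.45767863, 0.0936158 , 0.13237564]), [np.float64(0.0), np.float64(0.0)]) [0.45674082 0.0897153  0.12195329]
```

```bash
python3 -m pendant '[[0,0,-0.2,0,0,0,0.3],[0,0,0,0,0,0,0.3],[0,0,0,0,0,0,0.3]]'
```

```text
time: 23.8
tool_pos: [0.4568, 0.0897, 0.1219]
ee_rot: [-3.141, 0.008, 1.54]
wrist_force: [-9.5, -8.9, 18.8]
width: 0.0356
finger_force: 30.0
```

```bash
python3 -m pendant '[[0,0,0,0,0,0,0.5],[0,0,0,0,0,0,0.6],[0,0,0,0,0,0,0.7],[0,0,0,0,0,0,0.7],[0,0,0,0,0,0,0.7]]'; python3 -m pendant '[[0,0,0.5,0,0,0,0.7],[0,0,2,0,0,0,0.7],[0,0,4,0,0,0,0.7],[0,0,5,0,0,0,0.7],[0,0,5,0,0,0,0.7],[0,0,5,0,0,0,0.7],[0,0,2,0,0,0,0.7],[0,0,0,0,0,0,0.7]]'; python3 - <<'E'
from h import *
Rd=((0,140,40),(8,255,255));Gn=((40,80,30),(85,255,255));L=[]
for n in('scene','side','wrist'):
    im,p=cap(n,f'pics/{n}_f.png');g=proj(p,np.array([.4584,.094,.134]));u,v=int(g[0]),int(g[1])
    bl=blobs(im,*Rd,roi=(max(u-40,0),max(v-40,0),u+40,v+40),amin=60)[1];print(n,g.round(1),bl)
    print('  glass',proj(p,np.array([.4597,.146,.06])).round(1),blobs(im,*Gn,roi=(u-60,max(v-100,0),u+60,v+100),amin=40)[1])
    q=max(bl,key=lambda q:q[0][4]);x,y,w,h,_=q[0];L.append((p,(x+(w-1)/2,y+(h-1)/2)))
print(tri(L),tri(L[1:]));o=robot.get_obs();print(o['tool_pos'],o['wrist_force'],o['time'])
E
```

```text
time: 24.3
tool_pos: [0.4567, 0.0928, 0.1174]
ee_rot: [-3.139, 0.002, 1.541]
wrist_force: [-0.5, -0.2, -0.1]
width: 0.0659
finger_force: 0.0
time: 25.1
tool_pos: [0.458, 0.0929, 0.3576]
ee_rot: [3.135, 0.001, 1.541]
wrist_force: [1.4, 0.2, -0.7]
width: 0.066
finger_force: 0.0
scene [316.8 217.2] [([306, 208, 20, 18, 235], [315.4, 216.3])]
  glass [298.  237.8] [([280, 226, 32, 24, 278], [294.9, 237.3])]
side [321.1 229.3] [([282, 205, 34, 9, 202], [300.5, 208.4]), ([313, 221, 19, 19, 233], [321.9, 227.4])]
  glass [317.3 276.2] [([317, 260, 11, 24, 131], [322.8, 271.1])]
wrist [323.6 213.2] [([306, 200, 35, 24, 761], [323.1, 212.1])]
  glass [323.5 160. ] [([313, 126, 2, 30, 58], [313.5, 140.3]), ([331, 126, 3, 31, 72], [331.8, 139.0])]
(array([0.45721536, 0.09634194, 0.13459651]), [np.float64(0.6), np.float64(1.1), np.float64(0.7)]) (array([0.45710375, 0.09568243, 0.13348613]), [np.float64(0.7), np.float64(0.7)])
[0.45636573 0.09271379 0.3510115 ] [-0.72171869  1.02086855 -0.61322268] 25.25
```

```bash
python3 -m pendant '[[0,0,0,0,0,0,0.7],[0,0,0,0,0,0,0.7],[0,0,0,0,0,0,0.7]]'; python3 -c "
from bench import robot
print(robot.close_job())"
```

```text
time: 25.55
tool_pos: [0.4564, 0.0927, 0.3517]
ee_rot: [-3.137, 0.002, 1.541]
wrist_force: [0.5, -0.2, 0.1]
width: 0.0659
finger_force: 0.0
the job is handed in; nothing more can be done
None
```

I handed the job in at 25.6 s: the tube lies in both saddles, the hold-down arm is down to its hard stop with the robot clear, and the bystanders weren't approached; the foot's force couldn't be measured, and close_job() returned no verdict.

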